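# Unlock the lid stay of an instrument case and press the lid home

### The job

The lid of the black instrument case on the repair bench is propped open by a locked two-link folding stay on the end of the case: holding the stay's grey tab with no more than 25 N of grip and without forcing it, lift until the knee is well past straight and the stay is unlocked, with the lid still up. Then bring the lid down gently, without slamming, press it home on its rubber seal for a moment with a firm push of about 15 N (never over 25 N on the lid), and leave it shut. Leave the other things on the bench and in the case where they are.

Things in the scene. Friction and masses are not known exactly. Their poses are not given: they have to be found in the camera images.
- case: Fixed black open-topped case, 200 mm along its x, 220 mm along its y, rim 90 mm above the bench. Origin: centre of its underside. The lid's hinge runs along the case's x axis on its +y side, at rim height (y = +110 mm, z = 90 mm). The folding stay is on the outside of the case's -x end. The case's yaw varies; its z axis is up.
- lid (a joint): Lid hinge angle, rad: 0 as it stands held open (lid plane 75 degrees above shut), grows as it is lowered, 1.309 = shut, just touching its seal. Stiff hinge: the unlocked lid stays where it is left and needs 4 to 8 N near its free edge to move. The firm seal yields about 1 mm at that edge for 8 N. Lid 200 x 220 x 10 mm, about 0.4 kg; it cannot be lowered while the stay is locked.
- lid_push (a point): Point on the lid's outer face (on top when shut), 195 mm out from the hinge (25 mm from the free edge) and 11.5 mm off the hinge plane, 50 mm from the middle towards the stay end. Its z axis is the lid's outward normal, y points along the lid to the hinge, x is parallel to the hinge.
- lid_hinge (a point): Point on the lid's hinge axis in the same plane across the hinge as lid_push.
- knee (a joint): Bend of the stay's knee, rad: 0 = locked (sagging on its stop), 0.21 = links in line (dead centre), more = past centre and folding; above 0.40 it is unlocked and stays so unless the lid is pushed back up; about 2.8 with the lid shut. 0.42 is reached by lifting the tab some 15 mm along its arc, better 20 mm; this takes about 5 to 12 N. Beyond about 55 mm the stay jams.
- stay_tab (a point): Grip point of the stay's tab: grey upright block, 14 mm thick along the case's x, 24 mm wide along its y, 48 mm tall, 57 mm outside the stay's lower link. Point on its middle, 16 mm below its top; 26 mm below it a thin 8 mm bar leads to the link. Fixed to the lower link, it turns with it about stay_pivot: lifting moves it up and towards the case's -y.
- stay_pivot (a point): Point on the axis (along the case's x) of the lower link's pivot on the case, in the plane of the tab. The tab's bar is 90 mm from this axis.

How it is judged:
On the way, in this order (a step that is already met when the one before it is completed fails the run):
1. the stay is unlocked: knee well past centre with the lid still up (value of joint knee above 0.4 rad and value of joint lid below 0.6 rad), for 0.2 s.
2. the shut lid is pressed onto its seal with at least 10 N (value of joint lid above 1.295 rad and contact force between anything else and lid above 10 N), for 0.2 s.
At the end, for the whole second after the job is handed in: The lid rests shut on its seal (lid joint above 1.29 rad, within about 4 mm at the free edge) and still, after the stay was unlocked (knee above 0.40 rad, lid still less than half lowered) and the shut lid was pressed with at least 10 N for 0.2 s (value of joint lid above 1.29 rad and velocity of joint lid between -0.05 and 0.05 rad/s); the robot touches nothing.
It fails at once if more than 25 N on the lid (contact force between anything else and lid above 25 N).
It fails at once if the stay is strained (grip on both sides and pull together over 80 N) (contact force between anything else and stay above 80 N).
It fails at once if the lid slams (hinge faster than 1.5 rad/s) (velocity of joint lid above 1.5 rad/s).
It fails at once if a thing on the bench or in the case is moved more than 25 mm (distance of any of adapter, heatsink, meter, spool, tray, board, foot, driver from where it was at the start of the episode above 0.025 m).
It also fails if it takes over 69 s, if anything falls off the work surface, if the arm or the gripper's body presses on something with over 40 N, if the wrist force passes 120 N, or if a joint passes its speed limit or range.

### The arm

A 6-joint arm with a two-finger parallel gripper is mounted at the origin on the work surface. World frame = base frame: x ahead of the robot, y to its left, z up, the work surface at z = 0. Lengths are in m, angles in rad, forces in N, time in s.
With the tool pointing down it reaches from about 0.35 to 0.95 m from the base axis. Payload 17.4 kg.
Tool frame: the origin (TCP) lies midway between the tips of the shut fingers; the grasp point (between the pads) lies 19 mm behind it; z points along the fingers, x is the direction in which the jaws open and shut, and the axes are right-handed (so a half turn about z gives the same grasp; the last joint's range is limited). The gripper opens to 93 mm and grips with 3 to 60 N. Pads are 15 mm wide; open, the fingers measure 128 mm over their backs; the gripper's body (75 mm by 188 mm) begins 65 mm behind the grasp point.
Start: joints at [-1.349, 0.116, 1.442, -0, 1.584, -0.038], TCP at [0.173, -0.652, 0.219] pointing down, gripper open.
Joint ranges: [-2.83, 2.83], [-0.83, 2.19], [0.07, 2.5], [-1.14, 4.28], [0.01, 3], [-2.97, 2.97]. Speed limits (rad/s): [1.89, 1.89, 2.22, 3.14, 3.14, 3.14].

### API

Orientations are given as a unit quaternion [x, y, z, w].
In Python, from cell import sensors, viewer, r gives the robot as it stands.
- The arm moves only by the shell command python3 -m crank 'ROWS' [FORCE]. ROWS is JSON, a list of rows, each an object with "delta_pos": the shift along the world's x, y, z scaled (see below), a list of three; "dr": the turn, a rotation vector about the world's x, y, z scaled (see below), a list of three; "fingers": the closure, from -1 (fully open) to 1 (shut). In form: [{"delta_pos": [dx, dy, dz], "dr": [ax, ay, az], "fingers": fingers}, ...]. A call has 1 to 5 rows; each row shifts and turns the pose as measured when the row begins; what a row does not reach is not made up. The controller multiplies each number of a shift by 0.03 m and each number of a turn by 0.12 rad. A row lasts 1/10 s, in which the tool goes at most 50 mm and 8.59 degrees, less where a joint would pass 70% of its speed; a pose out of reach is approached as far as the arm can. A call with a number of a shift or a turn outside -1 to 1 is refused whole. A call with a gripper value outside its range is refused whole. The fingers move at their own pace and stop on an object; FORCE is the grip in N (left out, the last holds). Time passes only in rows, so rows that do not move let the fingers close. It gives the time, the measured TCP pose, the force and the opening at its end, in the units of the state.
- sensors.get_state(): the state, without advancing time (a new reading comes with each control period).
- viewer.get_image(name): name is "scene" or "side" or "wrist"; returns the picture (384x512x3 uint8, red, green, blue); there is no depth.
- viewer.camera_model(name): a dict with "fov_y" (degrees; the focal length in pixels is half the picture's height over the tangent of half this angle, whatever the lens; pixels are square), "cx", "cy" (the principal point, pixels), "T" (4x4, takes a point from camera to world coordinates). Camera axes: x right, y down, z forward; pixel columns grow to the right and rows downward; lengths in m; the calibration is good to about 2 mm. A picture is of the moment at which its call begins: read the wrist's pose just before it. camera_model takes no time and is no camera call; for the wrist camera it gives the pose at the moment of the call.
- r.hand_in(): hands the job in, once; it reports no verdict.
The state is a dict: "t": time; "joint_pos": joint angles; "qvel": joint speeds; "joint_torque": joint torques, N m; "tool_pos": TCP position; "ee_rot": TCP orientation; "force": force on the tool from outside, world axes, zero at the start; "wrist_torque": the same for the moment, N m; "finger_gap": finger opening in m.
Only numpy, scipy, OpenCV 4.12 (cv2) and the standard library are available. Lean on these libraries where they do the work, as an engineer would, in place of code of your own. Each camera call takes 0.05 s, during which the arm holds its last target. There are 200 camera calls.

## Working session

There is one attempt and no reset: what is moved stays moved. The work goes in short steps, Python scripts to look and compute and a shell command to move; the robot and the scene stay as the last step left them, time stands still between calls to the robot, and variables do not carry over. Pictures are saved under pics/ and viewed, about 8 in all and at most 12, crops included, and the job is handed in when it is done.

```bash
mkdir -p pics; ls
python3 - <<'E'
from cell import sensors, viewer, r
import cv2, numpy as np
for n in ("scene","side","wrist"):
    m=viewer.camera_model(n); im=viewer.get_image(n)
    cv2.imwrite(f"pics/{n}0.png",im[:,:,::-1]); print(n,m['fov_y'],m['cx'],m['cy'],np.round(m['T'],3).tolist())
a=[cv2.imread(f"pics/{n}0.png") for n in ("scene","side")]
print(sensors.get_state())
E
```

```text
pics
scene 52.13925243895399 254.9969381336237 194.18012076839713 [[-0.449, 0.656, -0.607, 0.997], [0.894, 0.322, -0.313, 0.238], [-0.009, -0.683, -0.73, 0.698], [0.0, 0.0, 0.0, 1.0]]
side 51.19118106195909 255.8667563736132 192.85320209819696 [[-0.533, -0.809, 0.248, 0.364], [-0.846, 0.508, -0.162, 0.117], [0.005, -0.296, -0.955, 0.843], [0.0, 0.0, 0.0, 1.0]]
wrist 65.25938279025642 256.42654346434 192.0266458311978 [[0.257, -0.929, -0.265, 0.247], [-0.966, -0.247, -0.07, -0.633], [-0.0, 0.275, -0.962, 0.385], [0.0, 0.0, 0.0, 1.0]]
{'t': 0.15, 'joint_pos': array([-1.34880658e+00,  1.16374279e-01,  1.44208243e+00, -4.12168518e-06,
        1.58402376e+00, -3.78203436e-02]), 'qvel': array([ 0.00048739, -0.00193058, -0.00286611, -0.0005481 ,  0.00043264,
       -0.00321293]), 'joint_torque': array([-3.48787553e-04, -7.21764922e+01, -6.22947979e+01,  7.79262185e-02,
        2.26256903e-02, -6.87422539e-05]), 'tool_pos': array([ 0.17334873, -0.6522032 ,  0.21809405]), 'ee_rot': array([ 7.92747351e-01, -6.09550195e-01, -3.42742528e-04, -2.82113063e-04]), 'force': array([-0.23343322,  0.32497443,  0.42667241]), 'wrist_torque': array([-0.00121726, -0.04201252,  0.0291607 ]), 'finger_gap': 0.09256887010069861}
```

View pics/scene0.png

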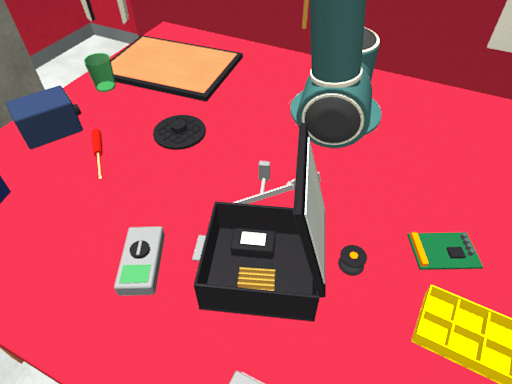

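View pics/side0.png

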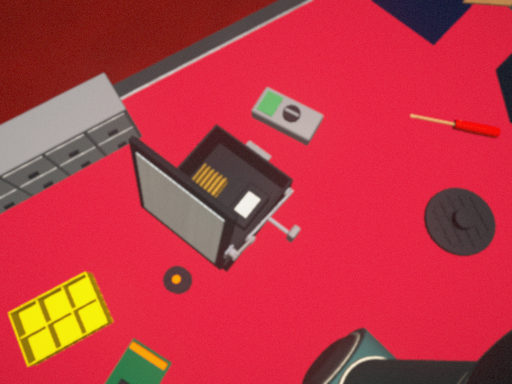

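```bash
python3 - <<'E'
import cv2, numpy as np
a=cv2.imread("pics/scene0.png")[110:325,180:340]; b=cv2.imread("pics/side0.png")[120:280,120:310]
a=cv2.resize(a,None,fx=2.5,fy=2.5,interpolation=cv2.INTER_CUBIC); b=cv2.resize(b,None,fx=2.1,fy=2.1,interpolation=cv2.INTER_CUBIC)
o=np.zeros((max(a.shape[0],b.shape[0]),a.shape[1]+b.shape[1],3),np.uint8); o[:a.shape[0],:a.shape[1]]=a; o[:b.shape[0],a.shape[1]:]=b
print(o.shape,a.shape); cv2.imwrite("pics/crop.png",o)
E
cat > h.py <<'E'
from cell import sensors, viewer, r
import cv2, numpy as np
def ray(m,u,v):
    f=192/np.tan(np.radians(m['fov_y'])/2); d=np.array([(u-m['cx'])/f,(v-m['cy'])/f,1])
    T=np.array(m['T']); d=T[:3,:3]@d; return T[:3,3],d/np.linalg.norm(d)
def plane(m,u,v,z):
    o,d=ray(m,u,v); return o+d*(z-o[2])/d[2]
def tri(*obs):
    A=np.zeros((3,3));b=np.zeros(3)
    for m,u,v in obs:
        o,d=ray(m,u,v);P=np.eye(3)-np.outer(d,d);A+=P;b+=P@o
    p=np.linalg.solve(A,b)
    e=[np.linalg.norm(np.cross(p-ray(*x)[0],ray(*x)[1]))*1e3 for x in obs]
    return p,np.round(e,1)
def proj(m,p):
    T=np.array(m['T']);q=T[:3,:3].T@(np.array(p)-T[:3,3]);f=192/np.tan(np.radians(m['fov_y'])/2)
    return np.array([m['cx']+f*q[0]/q[2],m['cy']+f*q[1]/q[2]])
E
```

```text
(538, 799, 3) (538, 400, 3)
```

View pics/crop.png

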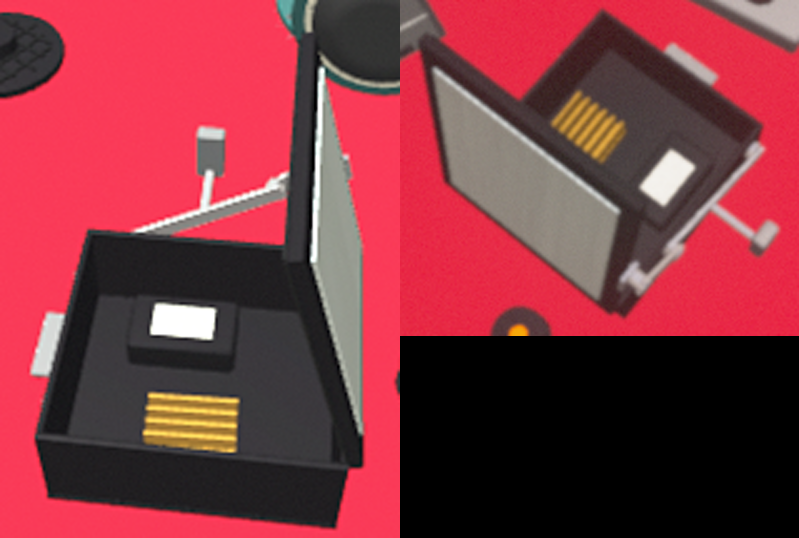

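Run:
```python
from h import *
s=viewer.camera_model("scene");d=viewer.camera_model("side")
S=lambda u,v:(s,180+u/2.5,110+v/2.5)
D=lambda u,v:(d,120+(u-400)/2.1,120+v/2.1)
c=[plane(*S(38,437),.09),plane(*S(90,232),.09),plane(*D(603,12),.09),plane(*D(762,130),.09)]
print(np.round(c,4))
mm,mp=(c[0]+c[2])/2,(c[1]+c[3])/2   # +x-y corner, -x-y corner
x=mm-mp; print("len",np.linalg.norm(c[0]-c[1]),np.linalg.norm(c[2]-c[3])); yaw=np.arctan2(x[1],x[0]); print("yaw",yaw,[np.arctan2((p-q)[1],(p-q)[0]) for p,q in((c[0],c[1]),(c[2],c[3]))])
R=np.array([[np.cos(yaw),-np.sin(yaw),0],[np.sin(yaw),np.cos(yaw),0],[0,0,1]])
o=(mm+mp)/2+R@[0,.11,0]; o[2]=0; print("origin",o)
print("near right +x+y rim",plane(*S(350,468),.09),o+R@[.1,.11,.09])
L=lambda p:R.T@(p-o)
t,e=tri(S(211,132),D(767,228)); print("tab top",t,e,"case",L(t))
a=np.radians(75); n=np.array([0,np.sin(a),np.cos(a)]) # placeholder
for nm,p in dict(knee=tri(S(275,187),D(672,248)),low=tri(S(205,205),D(716,207))).items(): print(nm,L(p[0]),p[1])
fe=[R@[sx*.1,.11-.22*np.cos(a),.09+.22*np.sin(a)]+o for sx in(-1,1)]
print("lid free corners",fe,[proj(d,p) for p in fe],[proj(s,p) for p in fe])
```

```text
[[ 0.7315 -0.0188  0.09  ]
 [ 0.5495 -0.0841  0.09  ]
 [ 0.7256 -0.0199  0.09  ]
 [ 0.5399 -0.0845  0.09  ]]
len 0.19336715403023608 0.19667825322519963
yaw 0.3395685354877433 [np.float64(0.3444152425624486), np.float64(0.33480342386212397)]
origin [0.5999663  0.05192397 0.        ]
near right +x+y rim [0.65728779 0.18446433 0.09      ] [0.65761731 0.18895083 0.09      ]
tab top [ 0.45122646 -0.02229648  0.14738028] [2. 2.] case [-0.16496793 -0.02044004  0.14738028]
knee [-0.11237084  0.03899309  0.14135173] [0.7 0.7]
low [-0.11602877 -0.01800511  0.11002364] [0.2 0.2]
lid free corners [array([0.48800328, 0.06864595, 0.30250368]), array([0.67658297, 0.13526201, 0.30250368])] [array([235.36262972, 218.25529042]), array([130.13119138, 136.14096802])] [array([303.81401469, 122.82402279]), array([297.54145193, 214.54120001])]
```

Run:
```python
import cv2
cv2.imwrite("pics/w.png",cv2.imread("pics/wrist0.png"))
```

```text
(no output)
```

View pics/wrist0.png

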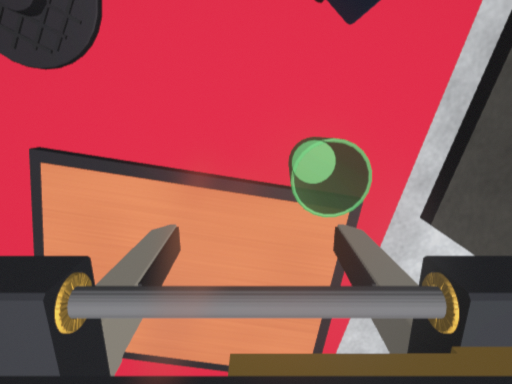

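```bash
M='[{"delta_pos":[0.42,0.95,0.03],"dr":[0,0,0.62],"fingers":0.14},{"delta_pos":[0.42,0.95,0.03],"dr":[0,0,0.62],"fingers":0.14}]'; unset M
python3 -m crank '[{"delta_pos":[0.42,0.95,0.03],"dr":[0,0,0.62],"fingers":0.14},{"delta_pos":[0.42,0.95,0.03],"dr":[0,0,0.62],"fingers":0.14},{"delta_pos":[0.42,0.95,0.03],"dr":[0,0,0.62],"fingers":0.14},{"delta_pos":[0.42,0.95,0.03],"dr":[0,0,0.62],"fingers":0.14},{"delta_pos":[0.42,0.95,0.03],"dr":[0,0,0.62],"fingers":0.14}]' 20
python3 -m crank '[{"delta_pos":[0.42,0.95,0.03],"dr":[0,0,0.62],"fingers":0.14},{"delta_pos":[0.42,0.95,0.03],"dr":[0,0,0.62],"fingers":0.14},{"delta_pos":[0.42,0.95,0.03],"dr":[0,0,0.62],"fingers":0.14},{"delta_pos":[0.42,0.95,0.03],"dr":[0,0,0.62],"fingers":0.14},{"delta_pos":[0.42,0.95,0.03],"dr":[0,0,0.62],"fingers":0.14}]'
python3 -m crank '[{"delta_pos":[0.42,0.95,0.03],"dr":[0,0,0.62],"fingers":0.14},{"delta_pos":[0.42,0.95,0.03],"dr":[0,0,0.62],"fingers":0.14},{"delta_pos":[0.42,0.95,0.03],"dr":[0,0,0.62],"fingers":0.14},{"delta_pos":[0.42,0.95,0.03],"dr":[0,0,0.62],"fingers":0.14},{"delta_pos":[0.42,0.95,0.03],"dr":[0,0,0.62],"fingers":0.14}]'
```

```text
t: 0.65
tool_pos: [0.236, -0.5066, 0.2193]
ee_rot: [0.894, -0.448, -0.002, -0.001]
force: [0.3, -0.1, -0.1]
finger_gap: 0.0576
t: 1.15
tool_pos: [0.3003, -0.3576, 0.2229]
ee_rot: [0.963, -0.268, -0.003, -0.001]
force: [-0.4, 1.1, -0.5]
finger_gap: 0.0401
t: 1.65
tool_pos: [0.3642, -0.2087, 0.2271]
ee_rot: [0.997, -0.078, -0.003, -0.001]
force: [-0.1, -1.1, 0.5]
finger_gap: 0.0399
```

```bash
python3 -m crank '[{"delta_pos":[0.42,0.9,0],"dr":[0,0,0.6],"fingers":0.14},{"delta_pos":[0.42,0.9,0],"dr":[0,0,0.6],"fingers":0.14},{"delta_pos":[0.42,0.9,0],"dr":[0,0,0.6],"fingers":0.14},{"delta_pos":[0.42,0.9,0],"dr":[0,0,0.6],"fingers":0.14},{"delta_pos":[0.42,0.9,0],"dr":[0,0,0.6],"fingers":0.14}]'
python3 -m crank '[{"delta_pos":[0.4,0.85,0],"dr":[0,0,0.55],"fingers":0.14},{"delta_pos":[0.4,0.85,0],"dr":[0,0,0.55],"fingers":0.14},{"delta_pos":[0,0,0],"dr":[0,0,0],"fingers":0.14},{"delta_pos":[0,0,0],"dr":[0,0,0],"fingers":0.14}]'
python3 - <<'E'
from h import *
m=viewer.camera_model("wrist"); im=viewer.get_image("wrist"); cv2.imwrite("pics/w1.png",im[:,:,::-1])
st=sensors.get_state(); print(st['tool_pos'],st['ee_rot'],st['joint_pos'])
np.save("w1.npy",m['T'])
for n in [(0.4512,-.0223,.1474),(0.4512,-.0223,.105)]: print(proj(m,n))
E
```

```text
t: 2.15
tool_pos: [0.4284, -0.0672, 0.2272]
ee_rot: [0.994, 0.109, -0.002, 0.0]
force: [0.3, -0.9, 0.3]
finger_gap: 0.0401
t: 2.55
tool_pos: [0.4535, -0.0109, 0.2265]
ee_rot: [0.984, 0.181, -0.003, -0.0]
force: [-0.5, 0.3, -0.5]
finger_gap: 0.0399
[ 0.45337025 -0.01113543  0.22640811] [ 9.83582399e-01  1.80439943e-01 -2.66156420e-03 -9.22529059e-05] [-8.00148796e-02 -3.79292849e-01  1.87696953e+00 -1.20136874e-03
  1.64910585e+00 -4.42974490e-01]
[249.99612793 209.5138144 ]
[251.08314617 195.55935381]
```

View pics/w1.png

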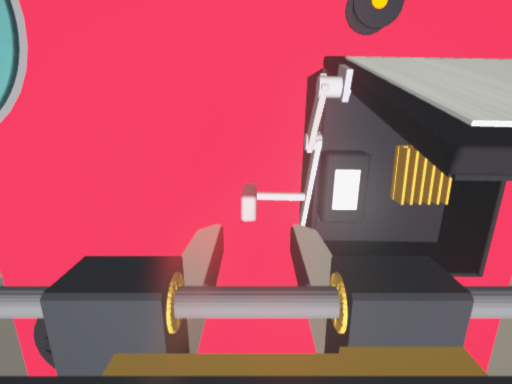

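```bash
python3 -m crank '[{"delta_pos":[-0.04,-0.19,-0.4],"dr":[0,0,-0.1],"fingers":0.14},{"delta_pos":[-0.04,-0.19,-0.5],"dr":[0,0,-0.1],"fingers":0.14},{"delta_pos":[0,0,-0.6],"dr":[0,0,0],"fingers":0.14},{"delta_pos":[0,0,-0.6],"dr":[0,0,0],"fingers":0.14},{"delta_pos":[0,0,0],"dr":[0,0,0],"fingers":0.14}]'
python3 - <<'E'
from h import *
m=viewer.camera_model("wrist"); im=viewer.get_image("wrist"); cv2.imwrite("pics/w2.png",im[:,:,::-1])
print(proj(m,(0.4512,-.0223,.1474)),sensors.get_state()['tool_pos'])
E
```

```text
t: 3.1
tool_pos: [0.4486, -0.0277, 0.1569]
ee_rot: [0.987, 0.163, -0.003, 0.0]
force: [-0.7, -0.6, 0.5]
finger_gap: 0.0402
[263.44060797 224.83309302] [ 0.44896696 -0.02764801  0.15829826]
```

View pics/w2.png

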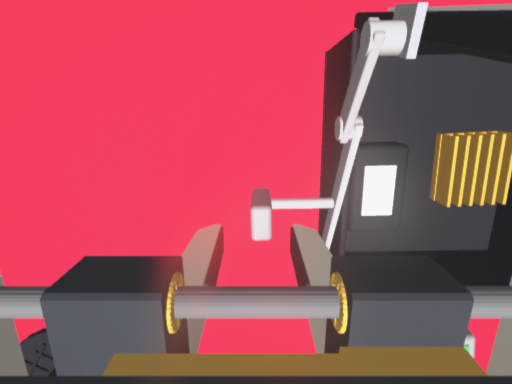

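```bash
python3 -m crank '[{"delta_pos":[0.07,0.18,0],"dr":[0,0,0.05],"fingers":0.14},{"delta_pos":[0,0,0],"dr":[0,0,0],"fingers":0.14},{"delta_pos":[0,0,-0.45],"dr":[0,0,0],"fingers":0.14},{"delta_pos":[0,0,-0.45],"dr":[0,0,0],"fingers":0.14},{"delta_pos":[0,0,-0.3],"dr":[0,0,0],"fingers":0.14}]'
python3 -m crank '[{"delta_pos":[0,0,0],"dr":[0,0,0],"fingers":0.14},{"delta_pos":[0,0,0],"dr":[0,0,0],"fingers":0.14}]'
```

```text
t: 3.65
tool_pos: [0.4522, -0.0227, 0.1227]
ee_rot: [0.986, 0.165, -0.0, 0.001]
force: [0.0, -0.1, -0.3]
finger_gap: 0.04
t: 3.85
tool_pos: [0.4514, -0.0226, 0.1205]
ee_rot: [0.986, 0.165, -0.002, 0.001]
force: [-0.6, -0.5, -0.0]
finger_gap: 0.0398
```

```bash
python3 -m crank '[{"delta_pos":[0,0,-0.13],"dr":[0,0,0],"fingers":0.14},{"delta_pos":[0,0,0],"dr":[0,0,0],"fingers":0.3},{"delta_pos":[0,0,0],"dr":[0,0,0],"fingers":0.5},{"delta_pos":[0,0,0],"dr":[0,0,0],"fingers":0.6}]' 18
python3 -m crank '[{"delta_pos":[0,0,0],"dr":[0,0,0],"fingers":1},{"delta_pos":[0,0,0],"dr":[0,0,0],"fingers":1},{"delta_pos":[0,0,0],"dr":[0,0,0],"fingers":1},{"delta_pos":[0,0,0],"dr":[0,0,0],"fingers":1}]' 18
```

```text
t: 4.25
tool_pos: [0.4518, -0.0226, 0.1171]
ee_rot: [0.986, 0.165, -0.001, 0.001]
force: [-0.4, -0.3, 0.9]
finger_gap: 0.0216
t: 4.65
tool_pos: [0.4499, -0.0233, 0.1171]
ee_rot: [0.986, 0.166, -0.004, 0.001]
force: [0.3, -0.7, -1.9]
finger_gap: 0.0141
```

```bash
python3 -m crank '[{"delta_pos":[0.024,-0.07,0.1],"dr":[0.31,0.11,0],"fingers":1},{"delta_pos":[0.024,-0.07,0.1],"dr":[0.31,0.11,0],"fingers":1}]'
python3 -m crank '[{"delta_pos":[0,0,0],"dr":[0,0,0],"fingers":1}]'
```

```text
t: 4.85
tool_pos: [0.4514, -0.0271, 0.1225]
ee_rot: [0.985, 0.166, -0.011, -0.038]
force: [0.9, -4.4, -5.7]
finger_gap: 0.0141
t: 4.95
tool_pos: [0.4515, -0.0276, 0.1228]
ee_rot: [0.985, 0.166, -0.011, -0.039]
force: [-5.0, 0.6, 6.1]
finger_gap: 0.0137
```

```bash
python3 -m crank '[{"delta_pos":[0.027,-0.08,0.095],"dr":[0.31,0.11,0],"fingers":1},{"delta_pos":[0.027,-0.08,0.095],"dr":[0.31,0.11,0],"fingers":1}]'
python3 -m crank '[{"delta_pos":[0.027,-0.08,0.09],"dr":[0.31,0.11,0],"fingers":1},{"delta_pos":[0,0,0],"dr":[0,0,0],"fingers":1}]'
```

```text
t: 5.15
tool_pos: [0.453, -0.0319, 0.128]
ee_rot: [0.983, 0.166, -0.017, -0.078]
force: [1.2, 2.3, -10.9]
finger_gap: 0.014
t: 5.35
tool_pos: [0.4537, -0.0337, 0.1301]
ee_rot: [0.981, 0.166, -0.021, -0.099]
force: [-3.2, 3.3, 3.6]
finger_gap: 0.014
```

```bash
python3 -m crank '[{"delta_pos":[0.028,-0.085,0.085],"dr":[0.31,0.11,0],"fingers":1},{"delta_pos":[0.014,-0.043,0.042],"dr":[0.16,0.05,0],"fingers":1},{"delta_pos":[0,0,0],"dr":[0,0,0],"fingers":1},{"delta_pos":[0,0,0],"dr":[0,0,0],"fingers":1},{"delta_pos":[0,0,0],"dr":[0,0,0],"fingers":1}]'
python3 - <<'E'
from h import *
im=viewer.get_image("scene"); c=cv2.resize(im[100:320,180:350],None,fx=2.5,fy=2.5,interpolation=cv2.INTER_CUBIC)
d=viewer.get_image("side"); e=cv2.resize(d[120:280,120:310],None,fx=1.9,fy=1.9)
o=np.zeros((550,c.shape[1]+e.shape[1],3),np.uint8); o[:c.shape[0],:c.shape[1]]=c; o[:e.shape[0],c.shape[1]:]=e
cv2.imwrite("pics/lift.png",o[:,:,::-1]); print(o.shape)
E
```

```text
t: 5.85
tool_pos: [0.4544, -0.0355, 0.1323]
ee_rot: [0.978, 0.165, -0.027, -0.127]
force: [-2.3, -2.2, -1.5]
finger_gap: 0.0137
(550, 786, 3)
```

View pics/lift.png

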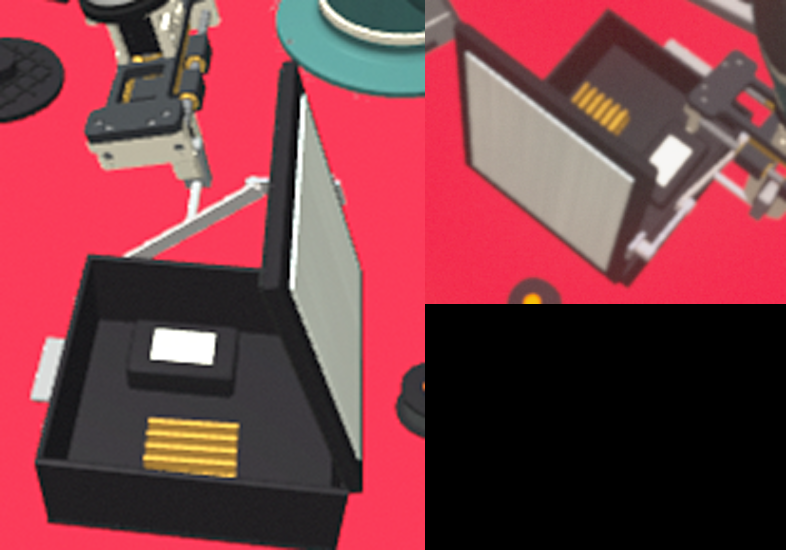

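```bash
python3 -m crank '[{"delta_pos":[0.03,-0.09,0.08],"dr":[0.31,0.11,0],"fingers":1},{"delta_pos":[0,0,0],"dr":[0,0,0],"fingers":1},{"delta_pos":[0,0,0],"dr":[0,0,0],"fingers":1},{"delta_pos":[0,0,0],"dr":[0,0,0],"fingers":1},{"delta_pos":[0,0,0],"dr":[0,0,0],"fingers":1}]'
python3 -m crank '[{"delta_pos":[0,0,0],"dr":[0,0,0],"fingers":0.6},{"delta_pos":[0,0,0],"dr":[0,0,0],"fingers":0.2},{"delta_pos":[0,0,0],"dr":[0,0,0],"fingers":0.2},{"delta_pos":[0,0,0],"dr":[0,0,0],"fingers":0.2}]'
```

```text
t: 6.45
tool_pos: [0.4549, -0.0371, 0.1342]
ee_rot: [0.974, 0.166, -0.03, -0.149]
force: [-1.4, 2.2, -3.4]
finger_gap: 0.014
t: 6.85
tool_pos: [0.4553, -0.0376, 0.135]
ee_rot: [0.975, 0.165, -0.03, -0.148]
force: [0.0, 0.1, 0.1]
finger_gap: 0.0354
```

```bash
python3 -m crank '[{"delta_pos":[0.05,-0.14,0.5],"dr":[0,0,0],"fingers":0.2},{"delta_pos":[0.08,-0.24,0.85],"dr":[0,0,0],"fingers":0.2},{"delta_pos":[0.08,-0.24,0.85],"dr":[0,0,0],"fingers":0.2},{"delta_pos":[0.08,-0.24,0.85],"dr":[0,0,0],"fingers":0.2},{"delta_pos":[0,0,0.9],"dr":[-0.4,-0.14,0],"fingers":1}]'
python3 -m crank '[{"delta_pos":[0,0,0.95],"dr":[-0.5,-0.17,0],"fingers":1},{"delta_pos":[0,0,0.95],"dr":[-0.5,-0.17,0],"fingers":1},{"delta_pos":[0,0,0.95],"dr":[-0.5,-0.17,0],"fingers":1},{"delta_pos":[0,0,0.95],"dr":[-0.5,-0.17,0],"fingers":1},{"delta_pos":[0,0,0.2],"dr":[0,0,0],"fingers":1}]'
python3 - <<'E'
from h import *
im=viewer.get_image("scene"); c=cv2.resize(im[100:320,180:350],None,fx=2.5,fy=2.5,interpolation=cv2.INTER_CUBIC)
d=viewer.get_image("side"); e=cv2.resize(d[120:280,120:310],None,fx=1.9,fy=1.9)
o=np.zeros((550,c.shape[1]+e.shape[1],3),np.uint8); o[:c.shape[0],:c.shape[1]]=c; o[:e.shape[0],c.shape[1]:]=e
cv2.imwrite("pics/rel.png",o[:,:,::-1]); print(sensors.get_state()['joint_pos'])
s=viewer.camera_model("scene"); dd=viewer.camera_model("side"); y=.34; R=np.array([[np.cos(y),-np.sin(y),0],[np.sin(y),np.cos(y),0],[0,0,1]]); o=np.array([.6,.052,0])
for q in (0,.1,.2,.3):
    a=np.radians(75)-q; p=[o+R@[sx*.1,.11-.22*np.cos(a),.09+.22*np.sin(a)] for sx in(-1,1)]
    print(q,[((proj(s,x)-[180,100])*2.5).round() for x in p],[((proj(dd,x)-[120,120])*1.9+[425,0]).round() for x in p])
E
```

```text
t: 7.35
tool_pos: [0.463, -0.0654, 0.2583]
ee_rot: [0.978, 0.165, -0.028, -0.123]
force: [1.0, 0.7, -1.5]
finger_gap: 0.0325
t: 7.85
tool_pos: [0.462, -0.0669, 0.3934]
ee_rot: [0.986, 0.164, -0.002, 0.009]
force: [0.1, 0.5, 0.1]
finger_gap: 0.0006
[-0.18911507 -0.32546669  1.57387502 -0.01607676  1.89485963 -0.52266619]
0 [array([310.,  57.]), array([294., 286.])] [array([644., 187.]), array([444.,  31.])]
0.1 [array([277.,  63.]), array([254., 291.])] [array([662., 167.]), array([465.,  15.])]
0.2 [array([247.,  72.]), array([216., 298.])] [array([679., 150.]), array([485.,   3.])]
0.3 [array([219.,  82.]), array([181., 307.])] [array([694., 136.]), array([504.,  -8.])]
```

View pics/rel.png

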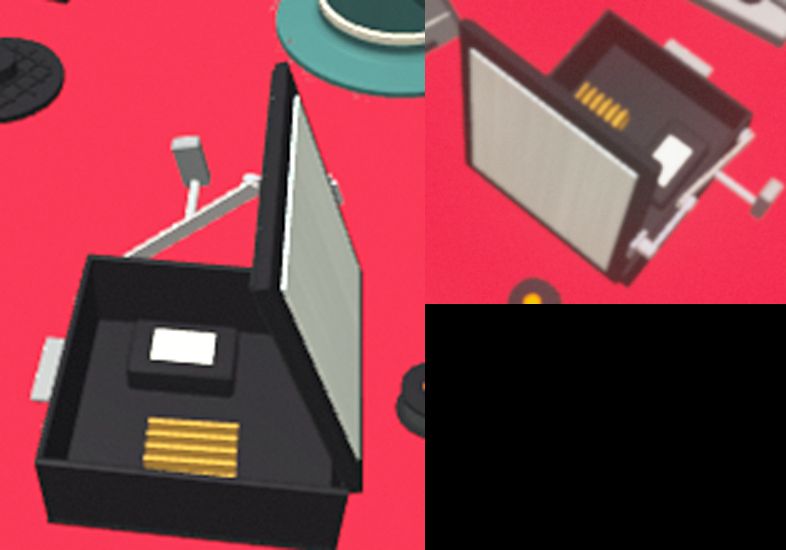

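```bash
python3 -m crank '[{"delta_pos":[0.42,0.92,0],"dr":[0,0,0],"fingers":1},{"delta_pos":[0.42,0.92,0],"dr":[0,0,0],"fingers":1},{"delta_pos":[0.42,0.92,0],"dr":[0,0,0],"fingers":1},{"delta_pos":[0.42,0.92,0],"dr":[0,0,0],"fingers":1},{"delta_pos":[0.42,0.92,0],"dr":[0,0,0],"fingers":1}]'
python3 -m crank '[{"delta_pos":[0.42,0.92,0],"dr":[0,0,0],"fingers":1},{"delta_pos":[0.42,0.92,0],"dr":[0,0,0],"fingers":1},{"delta_pos":[0.42,0.92,0],"dr":[0,0,0],"fingers":1},{"delta_pos":[0.3,0.7,0],"dr":[0,0,0],"fingers":1},{"delta_pos":[0,0,0],"dr":[0,0,0],"fingers":1}]'
```

```text
t: 8.45
tool_pos: [0.5257, 0.0712, 0.3836]
ee_rot: [0.987, 0.159, -0.009, 0.004]
force: [-0.2, -1.0, 0.2]
finger_gap: 0.0001
t: 8.95
tool_pos: [0.5749, 0.1797, 0.3728]
ee_rot: [0.987, 0.159, -0.018, 0.002]
force: [0.1, -0.3, -0.4]
finger_gap: 0.0004
```

```bash
python3 -m crank '[{"delta_pos":[0,0,-0.8],"dr":[0,0,0],"fingers":1},{"delta_pos":[0,0,-0.8],"dr":[0,0,0],"fingers":1},{"delta_pos":[0,0,-0.8],"dr":[0,0,0],"fingers":1},{"delta_pos":[0,0,-0.7],"dr":[0,0,0],"fingers":1},{"delta_pos":[0,0,0],"dr":[0,0,0],"fingers":1}]'
python3 -m crank '[{"delta_pos":[0.25,-0.7,0],"dr":[0,0,0],"fingers":1},{"delta_pos":[0.2,-0.55,0],"dr":[0,0,0],"fingers":1},{"delta_pos":[0.1,-0.28,0],"dr":[0,0,0],"fingers":1},{"delta_pos":[0,0,0],"dr":[0,0,0],"fingers":1}]'
```

```text
t: 9.45
tool_pos: [0.5734, 0.1748, 0.2701]
ee_rot: [0.987, 0.157, -0.023, 0.001]
force: [-0.2, -0.7, -0.7]
finger_gap: 0.001
t: 9.85
tool_pos: [0.5901, 0.1246, 0.2712]
ee_rot: [0.987, 0.156, -0.024, -0.0]
force: [0.0, 0.7, -0.8]
finger_gap: 0.0005
```

```bash
python3 -m crank '[{"delta_pos":[0.045,-0.126,0],"dr":[0,0,0],"fingers":1}]'
python3 -m crank '[{"delta_pos":[0.045,-0.126,0],"dr":[0,0,0],"fingers":1}]'
python3 -m crank '[{"delta_pos":[0.045,-0.126,0],"dr":[0,0,0],"fingers":1}]'
python3 -m crank '[{"delta_pos":[0.045,-0.126,0],"dr":[0,0,0],"fingers":1}]'
```

```text
t: 9.95
tool_pos: [0.5916, 0.1207, 0.2718]
ee_rot: [0.988, 0.156, -0.024, -0.0]
force: [0.4, 0.3, -1.0]
finger_gap: 0.0005
t: 10.05
tool_pos: [0.593, 0.1169, 0.2722]
ee_rot: [0.988, 0.156, -0.024, -0.0]
force: [-0.3, -0.3, 0.4]
finger_gap: 0.0002
t: 10.15
tool_pos: [0.5944, 0.1131, 0.2724]
ee_rot: [0.987, 0.156, -0.024, -0.0]
force: [0.5, -0.6, -0.7]
finger_gap: 0.0005
t: 10.25
tool_pos: [0.5956, 0.1098, 0.2723]
ee_rot: [0.987, 0.156, -0.024, -0.001]
force: [-3.1, 8.7, -3.0]
finger_gap: 0.0003
```

```bash
python3 -m crank '[{"delta_pos":[0.062,-0.176,-0.07],"dr":[0,0,0],"fingers":1},{"delta_pos":[0.062,-0.176,-0.07],"dr":[0,0,0],"fingers":1},{"delta_pos":[0.062,-0.176,-0.07],"dr":[0,0,0],"fingers":1}]'
python3 -m crank '[{"delta_pos":[0.062,-0.176,-0.07],"dr":[0,0,0],"fingers":1},{"delta_pos":[0.062,-0.176,-0.07],"dr":[0,0,0],"fingers":1}]'
python3 -m crank '[{"delta_pos":[0.058,-0.163,-0.1],"dr":[0,0,0],"fingers":1},{"delta_pos":[0.058,-0.163,-0.1],"dr":[0,0,0],"fingers":1},{"delta_pos":[0.058,-0.163,-0.1],"dr":[0,0,0],"fingers":1}]'
```

```text
t: 10.55
tool_pos: [0.6007, 0.0961, 0.2669]
ee_rot: [0.987, 0.158, -0.024, -0.003]
force: [-3.2, 5.9, 2.5]
finger_gap: 0.0006
t: 10.75
tool_pos: [0.604, 0.087, 0.2629]
ee_rot: [0.987, 0.159, -0.024, -0.005]
force: [-3.0, 6.4, 0.3]
finger_gap: 0.0002
t: 11.05
tool_pos: [0.609, 0.0735, 0.2551]
ee_rot: [0.987, 0.161, -0.024, -0.006]
force: [-3.1, 4.7, 4.0]
finger_gap: 0.0005
```

```bash
python3 -m crank '[{"delta_pos":[0.056,-0.16,-0.105],"dr":[0,0,0],"fingers":1},{"delta_pos":[0.056,-0.158,-0.11],"dr":[0,0,0],"fingers":1},{"delta_pos":[0.055,-0.155,-0.115],"dr":[0,0,0],"fingers":1},{"delta_pos":[0.053,-0.15,-0.12],"dr":[0,0,0],"fingers":1},{"delta_pos":[0.052,-0.147,-0.126],"dr":[0,0,0],"fingers":1}]'
python3 -m crank '[{"delta_pos":[0.05,-0.14,-0.13],"dr":[0,0,0],"fingers":1},{"delta_pos":[0.049,-0.137,-0.137],"dr":[0,0,0],"fingers":1},{"delta_pos":[0.047,-0.133,-0.141],"dr":[0,0,0],"fingers":1},{"delta_pos":[0.046,-0.13,-0.145],"dr":[0,0,0],"fingers":1},{"delta_pos":[0.045,-0.126,-0.149],"dr":[0,0,0],"fingers":1}]'
```

```text
t: 11.55
tool_pos: [0.6169, 0.0515, 0.2391]
ee_rot: [0.986, 0.162, -0.023, -0.008]
force: [-3.7, 3.2, 5.4]
finger_gap: 0.0005
t: 12.05
tool_pos: [0.6247, 0.0296, 0.217]
ee_rot: [0.986, 0.162, -0.023, -0.008]
force: [-2.5, 2.4, 4.2]
finger_gap: 0.0007
```

```bash
python3 -m crank '[{"delta_pos":[0.044,-0.124,-0.151],"dr":[0,0,0],"fingers":1},{"delta_pos":[0.042,-0.119,-0.155],"dr":[0,0,0],"fingers":1},{"delta_pos":[0.04,-0.114,-0.159],"dr":[0,0,0],"fingers":1},{"delta_pos":[0.038,-0.109,-0.163],"dr":[0,0,0],"fingers":1},{"delta_pos":[0.036,-0.103,-0.167],"dr":[0,0,0],"fingers":1}]'
python3 -m crank '[{"delta_pos":[0.035,-0.098,-0.171],"dr":[0,0,0],"fingers":1},{"delta_pos":[0.033,-0.092,-0.174],"dr":[0,0,0],"fingers":1},{"delta_pos":[0.031,-0.086,-0.177],"dr":[0,0,0],"fingers":1},{"delta_pos":[0.029,-0.081,-0.18],"dr":[0,0,0],"fingers":1},{"delta_pos":[0.027,-0.075,-0.183],"dr":[0,0,0],"fingers":1}]'
```

```text
t: 12.55
tool_pos: [0.6313, 0.011, 0.1908]
ee_rot: [0.986, 0.162, -0.023, -0.008]
force: [-1.7, 2.0, 4.0]
finger_gap: 0.0007
t: 13.05
tool_pos: [0.6364, -0.0031, 0.1616]
ee_rot: [0.986, 0.162, -0.023, -0.008]
force: [-2.4, 2.9, 3.3]
finger_gap: 0.0003
```

```bash
python3 -m crank '[{"delta_pos":[0.025,-0.069,-0.186],"dr":[0,0,0],"fingers":1},{"delta_pos":[0.023,-0.063,-0.189],"dr":[0,0,0],"fingers":1},{"delta_pos":[0.02,-0.056,-0.191],"dr":[0,0,0],"fingers":1},{"delta_pos":[0.018,-0.05,-0.193],"dr":[0,0,0],"fingers":1},{"delta_pos":[0.016,-0.044,-0.194],"dr":[0,0,0],"fingers":1}]'
python3 -m crank '[{"delta_pos":[0.01,-0.03,-0.15],"dr":[0,0,0],"fingers":1},{"delta_pos":[0.01,-0.02,-0.15],"dr":[0,0,0],"fingers":1},{"delta_pos":[0.01,-0.02,-0.15],"dr":[0,0,0],"fingers":1}]'
```

```text
t: 13.55
tool_pos: [0.6396, -0.0121, 0.1303]
ee_rot: [0.986, 0.162, -0.023, -0.008]
force: [-1.6, 3.2, 4.6]
finger_gap: 0.0005
t: 13.85
tool_pos: [0.6405, -0.0145, 0.1154]
ee_rot: [0.986, 0.162, -0.023, -0.008]
force: [-2.8, 2.5, 3.8]
finger_gap: 0.0005
```

```bash
python3 -m crank '[{"delta_pos":[0.005,-0.01,-0.1],"dr":[0,0,0],"fingers":1},{"delta_pos":[0,0,-0.1],"dr":[0,0,0],"fingers":1},{"delta_pos":[0,0,-0.07],"dr":[0,0,0],"fingers":1}]'
python3 -m crank '[{"delta_pos":[0,0,-0.05],"dr":[0,0,0],"fingers":1}]'
python3 -m crank '[{"delta_pos":[0,0,-0.05],"dr":[0,0,0],"fingers":1}]'
```

```text
t: 14.15
tool_pos: [0.6408, -0.0153, 0.1064]
ee_rot: [0.986, 0.162, -0.023, -0.008]
force: [-1.0, 0.7, 3.9]
finger_gap: 0.0003
t: 14.25
tool_pos: [0.6408, -0.0154, 0.1048]
ee_rot: [0.986, 0.162, -0.023, -0.008]
force: [-1.6, 1.5, 4.5]
finger_gap: 0.0002
t: 14.35
tool_pos: [0.6409, -0.0155, 0.1033]
ee_rot: [0.986, 0.162, -0.023, -0.008]
force: [-1.8, 1.2, 4.0]
finger_gap: 0.0007
```

```bash
python3 -m crank '[{"delta_pos":[0,0,-0.035],"dr":[0,0,0],"fingers":1}]'
python3 -m crank '[{"delta_pos":[0,0,-0.03],"dr":[0,0,0],"fingers":1}]'
```

```text
t: 14.45
tool_pos: [0.6409, -0.0155, 0.1022]
ee_rot: [0.986, 0.162, -0.023, -0.008]
force: [-1.6, 1.6, 3.7]
finger_gap: 0.0004
t: 14.55
tool_pos: [0.6409, -0.0156, 0.1013]
ee_rot: [0.986, 0.162, -0.023, -0.008]
force: [-1.4, 0.8, 4.5]
finger_gap: 0.0006
```

```bash
python3 -m crank '[{"delta_pos":[0,0,-0.025],"dr":[0,0,0],"fingers":1}]'
python3 -m crank '[{"delta_pos":[0,0,-0.025],"dr":[0,0,0],"fingers":1}]'
python3 -m crank '[{"delta_pos":[0,0,-0.025],"dr":[0,0,0],"fingers":1}]'
```

```text
t: 14.65
tool_pos: [0.6409, -0.0156, 0.1006]
ee_rot: [0.986, 0.162, -0.023, -0.008]
force: [-1.8, 0.1, 4.5]
finger_gap: 0.0006
t: 14.75
tool_pos: [0.6409, -0.0157, 0.0998]
ee_rot: [0.986, 0.162, -0.023, -0.008]
force: [-1.6, 0.6, 5.0]
finger_gap: 0.0007
t: 14.85
tool_pos: [0.641, -0.0157, 0.0991]
ee_rot: [0.986, 0.162, -0.023, -0.007]
force: [-1.6, -0.2, 6.4]
finger_gap: 0.0003
```

```bash
python3 -m crank '[{"delta_pos":[0,0,-0.025],"dr":[0,0,0],"fingers":1}]'
python3 -m crank '[{"delta_pos":[0,0,-0.02],"dr":[0,0,0],"fingers":1}]'
```

```text
t: 14.95
tool_pos: [0.6411, -0.0157, 0.0987]
ee_rot: [0.986, 0.162, -0.023, -0.007]
force: [-3.3, 1.6, 9.5]
finger_gap: 0.0006
t: 15.05
tool_pos: [0.6411, -0.0157, 0.0986]
ee_rot: [0.986, 0.162, -0.023, -0.007]
force: [-4.1, 1.1, 9.8]
finger_gap: 0.0005
```

```bash
python3 -m crank '[{"delta_pos":[0,0,-0.03],"dr":[0,0,0],"fingers":1}]'
python3 -m crank '[{"delta_pos":[0,0,-0.035],"dr":[0,0,0],"fingers":1}]'
```

```text
t: 15.15
tool_pos: [0.6412, -0.0157, 0.0983]
ee_rot: [0.986, 0.162, -0.022, -0.007]
force: [-5.0, 0.9, 11.2]
finger_gap: 0.0006
t: 15.25
tool_pos: [0.6413, -0.0157, 0.098]
ee_rot: [0.986, 0.162, -0.022, -0.007]
force: [-5.6, 1.5, 12.5]
finger_gap: 0.0008
```

```bash
python3 -m crank '[{"delta_pos":[0,0,-0.04],"dr":[0,0,0],"fingers":1}]'
python3 -m crank '[{"delta_pos":[0,0,-0.04],"dr":[0,0,0],"fingers":1}]'
```

```text
t: 15.35
tool_pos: [0.6413, -0.0157, 0.0978]
ee_rot: [0.986, 0.162, -0.022, -0.007]
force: [-5.6, 2.0, 13.9]
finger_gap: 0.0007
t: 15.45
tool_pos: [0.6414, -0.0157, 0.0977]
ee_rot: [0.986, 0.162, -0.022, -0.007]
force: [-7.1, 0.6, 15.0]
finger_gap: 0.0005
```

```bash
python3 -m crank '[{"delta_pos":[0,0,-0.035],"dr":[0,0,0],"fingers":1},{"delta_pos":[0,0,-0.035],"dr":[0,0,0],"fingers":1},{"delta_pos":[0,0,-0.03],"dr":[0,0,0],"fingers":1}]'
python3 - <<'E'
from h import *
a=viewer.get_image("scene")[110:330,180:350]; b=viewer.get_image("side")[110:290,110:310]
a=cv2.resize(a,None,fx=2.4,fy=2.4); b=cv2.resize(b,None,fx=1.9,fy=1.9)
o=np.zeros((a.shape[0],a.shape[1]+b.shape[1],3),np.uint8); o[:,:a.shape[1]]=a; o[:b.shape[0],a.shape[1]:]=b
cv2.imwrite("pics/shut.png",o[:,:,::-1]); print(o.shape,sensors.get_state()['force'])
E
```

```text
t: 15.75
tool_pos: [0.6414, -0.0157, 0.0978]
ee_rot: [0.986, 0.162, -0.021, -0.007]
force: [-6.7, 0.4, 11.5]
finger_gap: 0.001
(528, 788, 3) [-6.52493019  1.77586686 13.27440314]
```

View pics/shut.png

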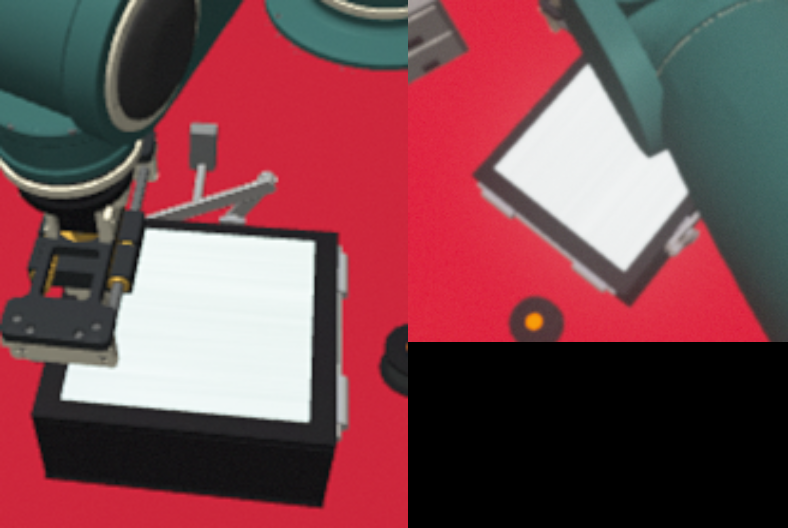

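```bash
python3 -m crank '[{"delta_pos":[0,0,-0.045],"dr":[0,0,0],"fingers":1},{"delta_pos":[0,0,-0.045],"dr":[0,0,0],"fingers":1}]'
python3 -m crank '[{"delta_pos":[0,0,-0.045],"dr":[0,0,0],"fingers":1},{"delta_pos":[0,0,-0.045],"dr":[0,0,0],"fingers":1}]'
python3 -m crank '[{"delta_pos":[0,0,0.05],"dr":[0,0,0],"fingers":1},{"delta_pos":[0,0,0.1],"dr":[0,0,0],"fingers":1},{"delta_pos":[0,0,0.3],"dr":[0,0,0],"fingers":1},{"delta_pos":[0,0,0.8],"dr":[0,0,0],"fingers":1},{"delta_pos":[0,0,0.8],"dr":[0,0,0],"fingers":1}]'
python3 -m crank '[{"delta_pos":[0.3,-0.5,0.8],"dr":[0,0,0],"fingers":1},{"delta_pos":[0.3,-0.5,0.8],"dr":[0,0,0],"fingers":1},{"delta_pos":[0.3,-0.5,0.8],"dr":[0,0,0],"fingers":1},{"delta_pos":[0,0,0],"dr":[0,0,0],"fingers":1},{"delta_pos":[0,0,0],"dr":[0,0,0],"fingers":1}]'
python3 - <<'E'
from h import *
a=viewer.get_image("scene"); cv2.imwrite("pics/end.png",a[:,:,::-1])
s=viewer.camera_model("scene"); y=.34; R=np.array([[np.cos(y),-np.sin(y),0],[np.sin(y),np.cos(y),0],[0,0,1]]); o=np.array([.6,.052,0])
for q in (0,.05): print(q,[proj(s,o+R@[sx*.1,.11-.22*np.cos(q)+.01*np.sin(q),.1+.22*np.sin(q)]).round(1) for sx in(-1,1)])
E
```

```text
t: 16.05
tool_pos: [0.6415, -0.0157, 0.0974]
ee_rot: [0.986, 0.162, -0.021, -0.007]
force: [-8.1, 1.7, 14.6]
finger_gap: 0.0004
t: 16.25
tool_pos: [0.6415, -0.0157, 0.0974]
ee_rot: [0.986, 0.162, -0.02, -0.007]
force: [-8.0, 1.0, 16.1]
finger_gap: 0.0006
t: 16.75
tool_pos: [0.6398, -0.0159, 0.1575]
ee_rot: [0.986, 0.162, -0.023, -0.007]
force: [1.0, -0.2, 0.3]
finger_gap: 0.0005
t: 17.25
tool_pos: [0.668, -0.0624, 0.2367]
ee_rot: [0.986, 0.162, -0.021, -0.006]
force: [-0.8, 0.2, -0.6]
finger_gap: 0.0006
0 [array([216.9, 197.1]), array([194.9, 281.7])]
0.05 [array([216.9, 193.6]), array([194.5, 278.4])]
```

View pics/end.png

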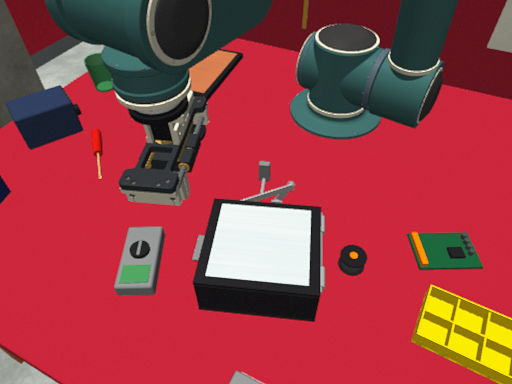

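Run:
```python
from cell import sensors, r
s=sensors.get_state(); print(s['t'],s['force'],s['qvel']); print(r.hand_in())
```

```text
17.3 [-0.15293926 -0.32081007 -0.14995179] [ 0.00825513 -0.00347594  0.01415048  0.00171009 -0.0055417   0.00114687]
the job is handed in; nothing more can be done
None
```

The job was handed in at 17.3 s, with the lid shut and the arm clear of everything. No verdict was reported.

- **Unlocking:** I gripped the tab at 18 N and lifted it about 25 mm along its arc. Wrist force readings stayed under about 12 N. After release, the pictures showed the stay still raised and the lid only about 0.08 rad down, so the knee was past centre. The knee angle cannot be read directly; I inferred it from the arc and the lid's position.
- **Closing:** I lowered the lid along its arc at about 0.3 rad/s, with at most about 9 N at the wrist. I then pressed it with 10–16 N downward, and the last 0.4 s read about 15–16 N. Total force peaked at about 18 N, including about 8 N of sideways friction.
- **Last checks:** The final picture shows the lid lying flat on the case and the stay folded. The bench items look to be where they were, but I compared those by eye and did not measure them. The contents of the case could not be seen under the shut lid. Wrist force was near zero at hand-in. No check failed.

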